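# Get the flat tin out from behind the jars

### The arm

A 7-joint arm with a two-finger parallel gripper is mounted at the origin on a cart in front of the work surface, level with it; the furniture and walls round the work are solid. World frame = base frame: x ahead of the robot, y to its left, z up, the work surface at z = 0. Lengths are in m, angles in rad, forces in N, time in s.
With the tool pointing down it reaches from about 0.4 to 0.85 m from the base axis. Payload 4.5 kg.
Tool frame: the origin (TCP) lies midway between the tips of the shut fingers; the grasp point (between the pads) lies 19 mm behind it; z points along the fingers, y is the line along which they close (so a half turn about z gives the same grasp; the last joint's range is limited). The gripper opens to 88 mm and grips with 3 to 60 N. Pads are 18 mm wide; open, the fingers measure 123 mm over their backs; the gripper's body (75 mm by 187 mm) begins 45 mm behind the grasp point.
Start: joints at [1.15, 0.689, -0.195, 1.565, 0.157, 0.902, -0.215], TCP at [0.275, -0.561, 0.239] pointing down, gripper open.
Joint ranges: [-3.01, 3.01], [-0.46, 2.08], [-1.47, 1.51], [0.13, 2.56], [-1, 4.14], [0.04, 2.09], [-2.66, 2.66]. Speed limits (rad/s): [2.57, 2.57, 3.14, 3.14, 3.14, 3.14, 3.14].

### API

Orientations are given as a unit quaternion [x, y, z, w].
In Python, from plant import r, eyes, finish_job gives the robot as it stands. The module is installed in compiled form; this text tells all that it offers.
- The arm moves only by the tool move_arm, never from a script. Its argument "motion" is a list of rows, each a list of 7 numbers: the shift along the tool's x, y, z in mm, then the turn, a rotation vector about the tool's x, y, z in degrees, then the closure, from 0 (fully open) to 1 (shut). A call has 1 to 5 rows; each row is the pose to reach, as a shift and turn from the pose commanded when the call began, along the tool's axes at that moment; what a row does not reach only later rows make up. A row lasts 1/8 s, in which the tool goes at most 62.5 mm and 10.7 degrees, less where a joint would pass 70% of its speed; a pose out of reach is approached as far as the arm can. A call with a gripper value outside its range is refused whole. The fingers move at their own pace and stop on an object; "newtons" is the grip in N (left out, the last holds). Time passes only in rows, so rows that repeat a pose let the fingers close. It gives the time, the measured TCP pose, the force, the opening and the grip force at its end, in the units of the state.
- r.get_state(): the state, without advancing time (a new reading comes with each control period).
- eyes.snapshot(name): name is "scene" or "top" or "wrist"; returns a dict with "frame" (420x560x3 uint8, red, green, blue), "z_map" (420x560 float32, m along the optical axis (not along the pixel's ray), 0 where there is no reading), "intrinsics" (3x3 intrinsics, pixels), "world_to_cam" (4x4, takes a point from world to camera coordinates). Camera axes: x right, y down, z forward; pixel columns grow to the right and rows downward; lengths in m; the calibration is good to about 2 mm. The wrist camera is an equidistant fisheye: a pixel r from the principal point sees the ray r / f radians off the axis. A picture is of the moment at which its call begins.
- finish_job(): hands the job in; it is judged then, once.
The state is a dict: "clock": time; "q": joint angles; "qd": joint speeds; "joint_torque": joint torques, N m; "tool_pos": TCP position; "eef_rot": TCP orientation; "contact_force": force on the tool from outside, world axes, zero at the start; "moment": the same for the moment, N m; "opening": opening from 0.0 (shut) to 1.0 (fully open); "finger_force": force on a finger pad.
Only numpy, scipy, OpenCV 4.12 (cv2) and the standard library are available. Lean on these libraries where they do the work, as an engineer would, in place of code of your own. Each camera call takes 0.05 s, during which the arm holds its last target. There are 200 camera calls.

### The job

The flat tin lies in the wooden caddy behind the two jars and the round tin: stand those three upright on the chopping board first, then lay the flat tin, right way up, in the middle of the empty bay of the lunch tray, its long side along the divider. With the flat tin in the tray, put the two jars and the round tin back in the caddy, each on the very spot where it stood at the start. Do not disturb the packet that is already in the tray, and do not tip any of the three over.

Things in the scene. Friction and masses are not known exactly. Their poses are not given: they have to be found in the camera images.
- tall_jar: Round glass jar with a light grey lid, 60 mm across, 101 mm tall, 0.31 kg, loose. Stands upright in the caddy's front row. Origin: centre of its underside; z up along its axis. Lid (60 mm across) from 89 mm to 100 mm; it can be gripped across the sides at any height.
- short_jar: Round glass jar with a dark brown lid, 59 mm across, 90 mm tall, 0.32 kg, loose. Stands upright in the caddy's front row. Origin: centre of its underside; z up. Lid (58 mm across) from 79 mm to 90 mm; it can be gripped across the sides.
- round_tin: Round food tin with a blue and yellow label, 57 mm across, 72 mm tall, straight sides, 0.18 kg, loose. Stands upright in the caddy's front row. Origin: centre of its underside; z up.
- flat_tin: Flat oblong tin with a turquoise lid, 63 mm (its x) by 105 mm (its y), 26 mm high (z up), 0.15 kg, loose. Lies in the caddy behind the row of three; goods on a shelf 0.46 m above the bench overhang from about x = 0.60 m, so keep the wrist low here. About 60 mm wide where it is gripped across its x. Origin: centre of its underside.
- caddy: Fixed low wooden tray, 208 mm (its x, away from the robot) by 256 mm (its y); floor 6 mm, rim 20 mm above the bench; rim 8 mm thick. Origin: centre of its underside. On three cork rounds (70 mm across, at x -59 mm, y -77, 0, +77 mm) stand the two jars and the round tin, in changing order, each within 5 mm of centre; the flat tin lies near x +32 mm, y 0, long side about along y.
- board: Fixed wooden chopping board, 220 mm (its x) by 330 mm (its y), flat top 22 mm above the bench; its long side points roughly away from the robot. Origin: centre of its underside. It is the empty side area, to the left or the right of the caddy.
- tray: Fixed grey lunch tray, 232 mm (its x, away from the robot) by 150 mm (y); floor 5 mm, rim and divider 16 mm above the bench. The divider (6 mm, along y, centred at x -68 mm) parts a narrow bay nearer the robot, with the packet, from an empty wide bay, 130 (x) by 134 mm (y). Origin: centre of the wide bay, on the underside. Stands on the other side of the caddy from the board.
- packet: White and green snack packet, 64 by 122 by 24 mm, loose, lying in the tray's narrow bay with its long side along the tray's y. It stays there. Origin: centre of its underside.
Not all that is in view belongs to the job. What is shaped like the tall_jar but pink is not meant.

How it is judged:
By the outcome, as a careful person would: the job done as asked, in the order asked, and still so for the second after the job is handed in, with the robot touching nothing.
It also fails if it takes over 141 s, if anything falls off the work surface, if the arm or the gripper's body presses on something with over 40 N, if the wrist force passes 120 N, or if a joint passes its speed limit or range.

## Working session

There is one attempt and no reset: what is moved stays moved. The work goes in short steps, Python scripts to look and compute and a tool call to move; the robot and the scene stay as the last step left them, time stands still between calls to the robot, and variables do not carry over. Pictures are saved under pics/ and viewed, at most 14 in all, crops included, and the job is handed in when it is done.

Besides the shell and the picture viewer there is one more tool, called as name(argument=value, ...), one argument or row to a line, values as JSON. move_arm: Moves the arm, as the interface text tells. Its arguments: {"type":"object","properties":{"motion":{"type":"array","items":{"type":"array","items":{"type":"number"}}},"newtons":{"type":"number"}},"required":["motion"]}

```bash
mkdir -p pics
cat > h.py <<'E'
import numpy as np, cv2
from plant import r, eyes
def snap(n):
    s=eyes.snapshot(n); return s
def save(s,f,box=None,scale=1):
    im=s["frame"][:,:,::-1]
    if box: im=im[box[1]:box[3],box[0]:box[2]]
    im=cv2.resize(im,None,fx=scale,fy=scale,interpolation=cv2.INTER_CUBIC)
    cv2.imwrite("pics/"+f,im)
def pts(s):
    K=s["intrinsics"];T=np.linalg.inv(s["world_to_cam"]);z=s["z_map"]
    v,u=np.mgrid[:z.shape[0],:z.shape[1]]
    P=np.stack([(u-K[0,2])/K[0,0]*z,(v-K[1,2])/K[1,1]*z,z],-1)
    return P@T[:3,:3].T+T[:3,3]
E
python3 - <<'E'
from h import *
for n in("scene","top"):
    s=snap(n);save(s,n+"0.png",None,1.4);np.savez(n+"0.npz",**s)
    print(n,s["intrinsics"].tolist(),np.linalg.inv(s["world_to_cam"]).round(3).tolist())
print(r.get_state())
E
```

```text
scene [[540.2530667300427, 0.0, 280.97439452704054], [0.0, 540.2530667300427, 207.87882348611308], [0.0, 0.0, 1.0]] [[-0.806, -0.423, 0.414, -0.263], [-0.592, 0.57, -0.569, 0.965], [0.005, -0.704, -0.71, 1.163], [0.0, 0.0, 0.0, 1.0]]
top [[413.932251307425, 0.0, 282.4928172399433], [0.0, 413.932251307425, 199.25990003210703], [0.0, 0.0, 1.0]] [[-0.03, -0.977, 0.212, 0.15], [-1.0, 0.03, -0.001, 0.065], [-0.006, -0.212, -0.977, 1.276], [0.0, 0.0, 0.0, 1.0]]
{'clock': 0.1, 'q': array([ 1.14982855,  0.6898983 , -0.1945416 ,  1.56620405,  0.15730111,
        0.90253771, -0.2150877 ]), 'qd': array([-8.80149523e-06, -5.17054817e-04, -3.48015314e-04, -4.47285016e-03,
        1.52192941e-03, -4.95916592e-04, -1.08568817e-03]), 'joint_torque': array([-3.70295020e-03, -5.28501749e+01, -1.27163518e+00, -1.53834790e+01,
       -5.25413838e-02,  2.08928934e-03,  5.04223522e-05]), 'tool_pos': array([ 0.27425605, -0.56098645,  0.23800152]), 'eef_rot': array([ 9.74247702e-01,  2.25478893e-01, -2.40783433e-04, -7.91671565e-04]), 'contact_force': array([ 0.19716352, -0.51244366, -0.73381865]), 'moment': array([ 0.00956919, -0.04283261, -0.03202536]), 'finger_force': 0.0, 'opening': 0.9970477023557459}
```

View pics/scene0.png

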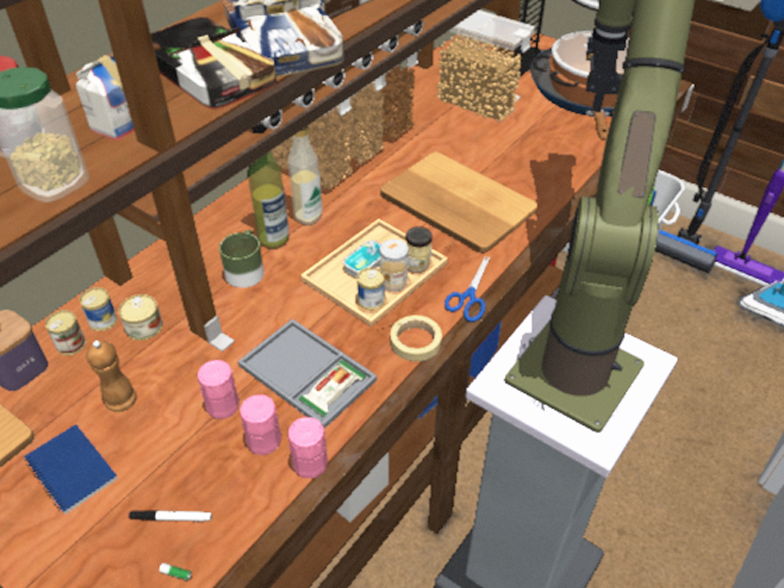

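View pics/top0.png

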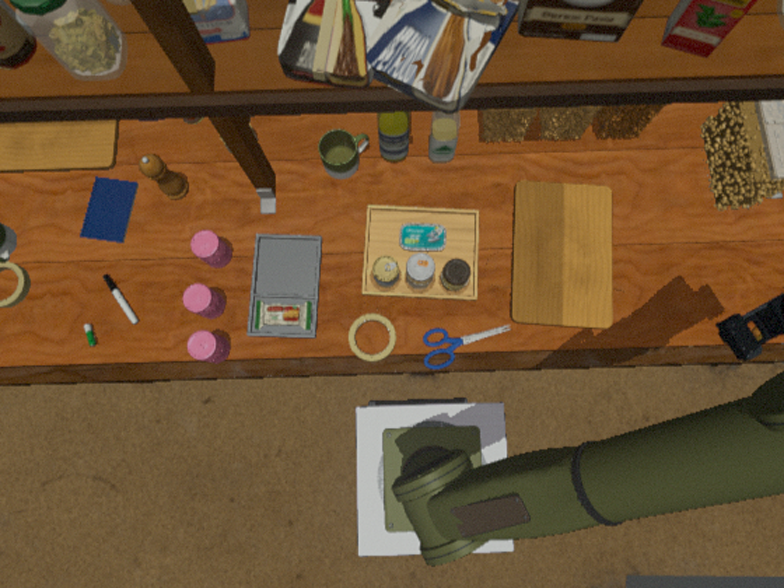

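Scene view: the caddy (1.4x px ~375,268) holds the round tin (370,290), tall jar (394,265), short jar (418,250) and flat tin (365,256). Top view: round tin (386,270), tall jar (420,270), short jar (456,274), flat tin (423,236), board (562,254), tray (287,280). Possible mix-ups: three pink jars, top (208,248), (203,300), (208,346); three other tins at the left, scene (65,332), (97,308), (140,316). The wanted ones are those in the caddy.

```bash
cat > m.py <<'E'
from h import *
def L(n): return dict(np.load(n+"0.npz"))
for n in("top","scene"):
    s=L(n);P=pts(s);X,Y,Z=P[...,0],P[...,1],P[...,2];ok=s["z_map"]>0
    def rect(name,m):
        m=m&ok;k,lab,st,c=cv2.connectedComponentsWithStats(m.astype(np.uint8))
        i=1+st[1:,4].argmax();q=lab==i
        xy=np.stack([X[q],Y[q]],1).astype(np.float32)
        print(n,name,[np.round(a,3) for a in cv2.minAreaRect(xy*1000)],"z",np.median(Z[q]).round(4),st[i,4])
    reg=lambda x0,x1,y0,y1:(X>x0)&(X<x1)&(Y>y0)&(Y<y1)
    rect("board",reg(.3,.85,-.5,-.12)&(Z>.014)&(Z<.03))
    rect("caddy",reg(.35,.75,-.16,.25)&(Z>.012)&(Z<.027))
    rect("trayrim",reg(.3,.75,.15,.5)&(Z>.010)&(Z<.022))
    hsv=cv2.cvtColor(s["frame"],cv2.COLOR_RGB2HSV)
    rect("flat",reg(.4,.7,-.1,.15)&(hsv[...,0]>75)&(hsv[...,0]<100)&(hsv[...,1]>90)&(Z<.045))
    for nm,z0,y0,y1 in(("rt",.072,.06,.15),("tj",.101,-.02,.06),("sj",.090,-.11,-.02)):
        rect(nm,reg(.35,.6,-.14,.16)&(abs(Z+0-z0-.008)<.008)&(Y>y0)&(Y<y1))
    for nm,z in(("any",.065),):
        m=(reg(.35,.75,-.14,.16)&(Z>z)&(Z<.2)&ok).astype(np.uint8)
        k,lab,st,c=cv2.connectedComponentsWithStats(m)
        for i in range(1,k):
            if st[i,4]>20:q=lab==i;print(st[i],X[q].mean().round(3),Y[q].mean().round(3),np.percentile(Z[q],[5,50,95]).round(3))
s=L("scene");save(s,"crop1.png",(200,140,340,300),5)
E
python3 m.py
```

```text
top board [array([ 473.017, -309.971]), array([221.632, 332.013]), np.float64(84.146)] z 0.0216 7164
top caddy [array([485.532,   5.946]), array([256.496, 209.664]), np.float64(85.263)] z 0.0196 796
top trayrim [array([419.407, 311.34 ]), array([150.932, 233.242]), np.float64(86.459)] z 0.0156 830
top flat [array([516.936,   1.724]), array([91.206, 51.288]), np.float64(87.129)] z 0.0294 316
top rt [array([435.594,  87.249]), array([50.777, 55.945]), np.float64(88.278)] z 0.0761 251
top tj [array([428.867,  12.468]), array([58.188, 57.61 ]), np.float64(87.653)] z 0.1066 322
top sj [array([418.66 , -63.544]), array([53.193, 54.92 ]), np.float64(87.175)] z 0.0967 291
[269  80  24  29 484] 0.711 0.06 [0.073 0.141 0.197]
[307  80  22  30 508] 0.706 -0.046 [0.076 0.152 0.195]
[249  95  14  23  95] 0.719 0.144 [0.069 0.08  0.091]
[290 181  21  23 378] 0.426 0.013 [0.076 0.106 0.111]
[266 182  19  20 290] 0.434 0.085 [0.071 0.076 0.08 ]
[316 185  20  21 323] 0.416 -0.062 [0.069 0.096 0.101]
scene board [array([ 473.102, -306.877]), array([231.935, 336.464]), np.float64(84.428)] z 0.0207 4001
scene caddy [array([486.315,  10.365]), array([261.793, 217.844]), np.float64(84.725)] z 0.0187 797
scene trayrim [array([418.506, 315.194]), array([154.983, 237.748]), np.float64(85.675)] z 0.0155 1257
scene flat [array([514.884,   3.84 ]), array([94.97 , 53.672]), np.float64(83.445)] z 0.0293 200
scene rt [array([434.46 ,  89.522]), array([52.224, 58.169]), np.float64(36.882)] z 0.076 217
scene tj [array([428.71,  16.85]), array([55.695, 60.963]), np.float64(36.954)] z 0.1062 237
scene sj [array([419.238, -59.017]), array([54.242, 58.475]), np.float64(35.427)] z 0.0962 214
[205 106  24  41 774] 0.714 -0.032 [0.073 0.136 0.193]
[178 121  27  43 810] 0.717 0.08 [0.072 0.136 0.195]
[ 255  161   53   47 1002] 0.423 0.018 [0.068 0.089 0.108]
[169 164  16  12  97] 0.721 0.149 [0.066 0.078 0.089]
```

View pics/crop1.png

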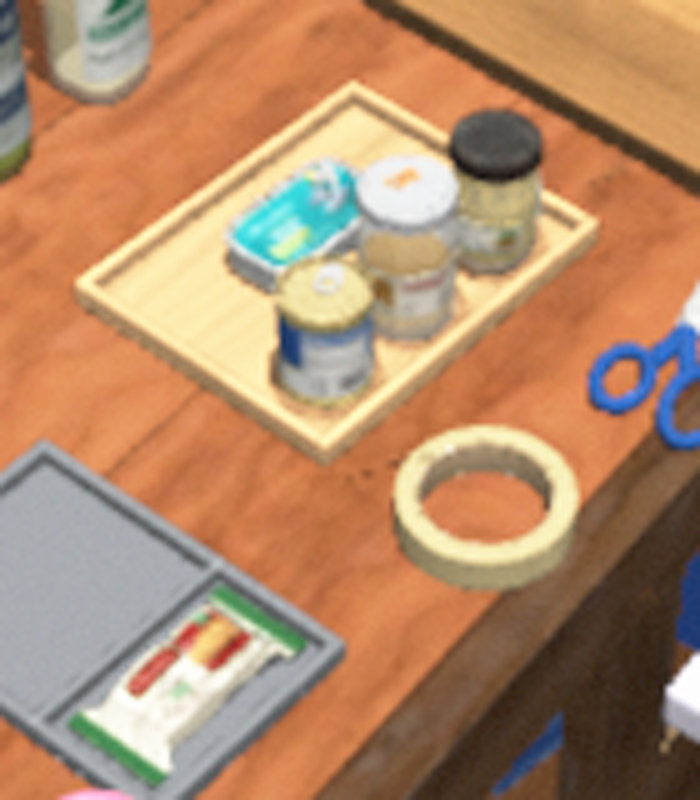

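The crop shows round tin, tall jar (light grey lid) and short jar (brown lid) on corks, with the flat turquoise tin behind; the choice fits the description, and the tape and packet are not involved. Next I move above the caddy.

```bash
cat > g.py <<'E'
import sys,numpy as np
from scipy.spatial.transform import Rotation as R
from plant import r
# args: list of x,y,z[,yaw] targets in mm/deg (tool y axis yaw; default -5); each printed relative to the previous one
s=r.get_state();p=s["tool_pos"]*1000;Q=R.from_quat(s["eef_rot"])
print("t",round(s["clock"],2),"tcp",p.round(1),"q",s["q"].round(2),"op",round(s["opening"],3),"F",s["contact_force"].round(1))
for a in sys.argv[1:]:
    v=[float(t) for t in a.split(",")];yw=np.radians(v[3] if len(v)>3 else -5)
    y=np.array([np.cos(yw),np.sin(yw),0]);z=np.array([0,0,-1]);T=R.from_matrix(np.stack([np.cross(y,z),y,z],1))
    print(a,"->",Q.inv().apply(np.array(v[:3])-p).round(1),(Q.inv()*T).as_rotvec(degrees=True).round(1))
    p=np.array(v[:3]);Q=T
E
python3 g.py 340,-330,250,-35 425,12,260
```

```text
t 0.1 tcp [ 274.3 -561.   238. ] q [ 1.15  0.69 -0.19  1.57  0.16  0.9  -0.22] op 0.997 F [ 0.2 -0.5 -0.7]
340,-330,250,-35 -> [ 160.5 -178.6  -11.7] [ -0.1  -0.  -28.9]
425,12,260 -> [ 328.9 -126.5  -10. ] [  0.   0. -30.]
```

move_arm(
  motion=[
    [32,-36,-2,0,0,-6,0],
    [64,-72,-5,0,0,-12,0],
    [96,-107,-7,0,0,-18,0],
    [128,-143,-10,0,0,-24,0],
    [160,-178,-12,0,0,-29,0],
  ],
)

```text
clock: 0.72
tool_pos: [0.3402, -0.3297, 0.2507]
eef_rot: [0.886, 0.464, 0.0, -0.0]
contact_force: [0.7, -0.1, -0.4]
opening: 1.001
finger_force: 0.0
```

move_arm(
  motion=[
    [56,-20,-2,0,0,-6,0],
    [112,-42,-4,0,0,-12,0],
    [168,-64,-6,0,0,-18,0],
    [224,-85,-8,0,0,-24,0],
    [280,-106,-10,0,0,-30,0],
  ],
)

```text
clock: 1.35
tool_pos: [0.4137, -0.0393, 0.2608]
eef_rot: [0.736, 0.677, -0.0, 0.0]
contact_force: [0.6, 0.1, 0.2]
opening: 0.998
finger_force: 0.0
```

```bash
python3 g.py 425,12,260
```

```text
t 1.35 tcp [413.7 -39.3 260.8] q [ 0.33  0.42 -0.5   2.12  0.32  0.67 -0.47] op 0.998 F [0.6 0.1 0.2]
425,12,260 -> [52.1  7.   0.7] [0.  0.  0.2]
```

move_arm(
  motion=[
    [26,4,0,0,0,0,0],
    [52,7,0,0,0,0,0],
    [52,7,0,0,0,0,0],
  ],
)

```text
clock: 1.72
tool_pos: [0.4253, 0.0119, 0.2607]
eef_rot: [0.736, 0.677, 0.0, -0.0]
contact_force: [0.2, -0.6, 0.6]
opening: 0.998
finger_force: 0.0
```

```bash
cat >> h.py <<'E'
def wpts(s):
    K=s["intrinsics"];T=np.linalg.inv(s["world_to_cam"]);z=s["z_map"]
    v,u=np.mgrid[:z.shape[0],:z.shape[1]]
    a=(u-K[0,2])/K[0,0];b=(v-K[1,2])/K[1,1];t=np.hypot(a,b);k=np.where(t>1e-6,np.tan(np.minimum(t,1.5))/np.maximum(t,1e-6),1)
    P=np.stack([a*k*z,b*k*z,z],-1);P[t>1.4]=np.nan
    return P@T[:3,:3].T+T[:3,3]
def find(P,x0,x1,y0,y1,z0,z1,m=True):
    X,Y,Z=np.moveaxis(P,-1,0)
    m=(X>x0)&(X<x1)&(Y>y0)&(Y<y1)&(Z>z0)&(Z<z1)&m
    k,l,st,c=cv2.connectedComponentsWithStats(m.astype(np.uint8));i=1+st[1:,4].argmax();q=l==i
    xy=(np.stack([X[q],Y[q]],1)*1000).astype(np.float32)
    return [np.round(a,1) for a in cv2.minAreaRect(xy)],np.round(cv2.minEnclosingCircle(xy)[0],1),(np.median(Z[q])*1000).round(1),st[i,4]
E
cat > w.py <<'E'
from h import *
s=snap("wrist");save(s,"w1.png",None,1.4);np.savez("w0.npz",**s);P=wpts(s)
print(s["intrinsics"].tolist(),np.linalg.inv(s["world_to_cam"]).round(3).tolist())
h=cv2.cvtColor(s["frame"],cv2.COLOR_RGB2HSV)
for n,a in dict(rt=(.35,.5,.05,.14,.071,.09),tj=(.35,.5,-.03,.05,.1,.12),sj=(.35,.5,-.11,-.02,.09,.11),flat=(.476,.58,-.1,.1,.02,.045),caddy=(.35,.65,-.15,.16,.015,.025),tray=(.3,.6,.2,.42,.012,.02)).items():
    try:print(n,*find(P,*a))
    except Exception as e:print(n,e)
E
python3 w.py
```

```text
[[325.19226210127806, 0.0, 277.1751200275764], [0.0, 325.19226210127806, 213.37112449831315], [0.0, 0.0, 1.0]] [[0.997, -0.078, -0.022, 0.432], [-0.081, -0.957, -0.279, 0.084], [0.001, 0.28, -0.96, 0.408], [0.0, 0.0, 0.0, 1.0]]
rt [array([436.6,  86.3]), array([55.8, 56.3]), np.float64(38.7)] [436.7  86. ] 76.0 2472
tj [array([431.3,  13.1]), array([58.5, 58.8]), np.float64(18.8)] [431.6  13.1] 106.7 2976
sj [array([420.5, -63. ]), array([56.4, 56. ]), np.float64(70.4)] [421.  -63.1] 96.6 2115
flat [array([517.2,   1.7]), array([105.3,  63.6]), np.float64(84.8)] [516.9   1.6] 29.9 4074
caddy [array([487.1,   7.1]), array([254.1, 208.5]), np.float64(85.4)] [486.4   7.2] 20.3 3499
tray [array([415.8, 240.3]), array([ 15.7, 231.3]), np.float64(84.1)] [416.4 246.8] 16.4 771
```

View pics/w1.png

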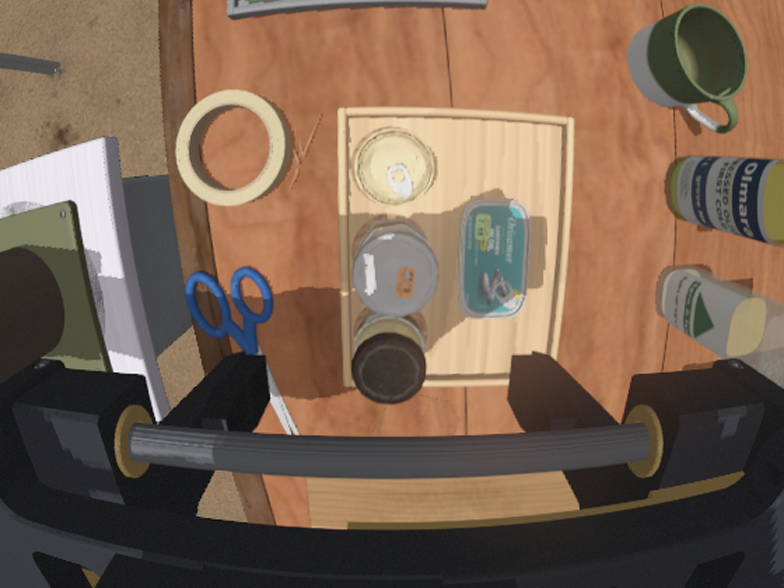

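The wrist view shows the round tin (395,168), tall jar (395,268), short jar (388,368) and flat tin (494,258); positions from depth agree with the other views. Short jar first.

```bash
python3 g.py 420.5,-63,150 420.5,-63,48 420.5,-63,150 410,-362,150 410,-362,65
```

```text
t 1.77 tcp [424.8  10.2 260.5] q [ 0.21  0.43 -0.5   2.1   0.32  0.69 -0.58] op 1.003 F [ 0.4 -0.3 -0.3]
420.5,-63,150 -> [-73.3   2.  110.6] [-0.   0.   0.2]
420.5,-63,48 -> [  0.   0. 102.] [0. 0. 0.]
420.5,-63,150 -> [   0.    0. -102.] [0. 0. 0.]
410,-362,150 -> [-298.8   15.6    0. ] [0. 0. 0.]
410,-362,65 -> [ 0.  0. 85.] [0. 0. 0.]
```

move_arm(
  motion=[
    [-37,1,40,0,0,0,0.1],
    [-73.5,1.5,80,0,0,0,0.1],
    [-73.5,1.5,120,0,0,0,0.1],
    [-73.5,1.5,165,0,0,0,0.1],
    [-73.5,1.5,190,0,0,0,0.1],
  ],
)

```text
clock: 2.4
tool_pos: [0.4189, -0.0651, 0.069]
eef_rot: [0.738, 0.675, -0.001, -0.0]
contact_force: [-0.4, -0.5, -0.4]
opening: 0.903
finger_force: 0.0
```

move_arm(
  motion=[
    [0,0,15,0,0,0,0.1],
    [0,0,23,0,0,0,0.1],
    [0,0,23,0,0,0,0.1],
    [0,0,23,0,0,0,0.1],
  ],
)

```text
clock: 2.9
tool_pos: [0.4197, -0.0651, 0.0475]
eef_rot: [0.738, 0.675, -0.001, 0.0]
contact_force: [-0.9, 0.8, 1.1]
opening: 0.904
finger_force: 0.0
```

```bash
python3 g.py 420.5,-63,48
python3 - <<'E'
from h import *
s=snap("wrist");save(s,"w2.png",None,1.2)
P=wpts(s);print(find(P,.35,.5,-.11,-.02,.09,.105))
E
```

```text
t 2.9 tcp [419.7 -65.1  47.5] q [ 0.08  0.85 -0.06  2.29  1.56  0.04 -1.6 ] op 0.904 F [-0.9  0.8  1.1]
420.5,-63,48 -> [ 2.1  0.7 -0.5] [-0.   0.1 -0.1]
([array([421.4, -46.8]), array([23.9, 56.4]), np.float64(86.3)], array([420.7, -57.4]), np.float64(96.6), np.int32(7551))
```

View pics/w2.png

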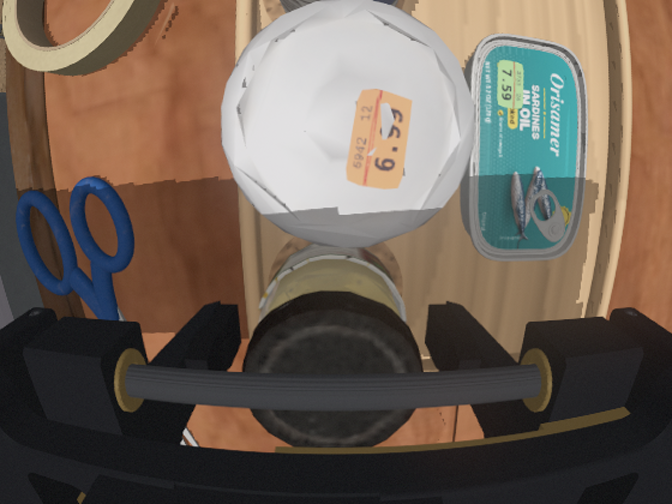

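The wrist view shows the short jar's lid (333,370) between the open fingers and the tall jar clear (348,120). Closing and lifting.

move_arm(
  motion=[
    [0,0,0,0,0,0,0.5],
    [0,0,0,0,0,0,0.5],
    [0,0,0,0,0,0,0.5],
    [0,0,0,0,0,0,0.5],
    [0,0,0,0,0,0,0.5],
  ],
  newtons=30,
)

```text
clock: 3.58
tool_pos: [0.4201, -0.0637, 0.0478]
eef_rot: [0.737, 0.676, -0.0, 0.0]
contact_force: [-0.6, -0.3, 1.9]
opening: 0.644
finger_force: 30.0
```

move_arm(
  motion=[
    [0,0,-20,0,0,0,0.5],
    [0,0,-50,0,0,0,0.5],
    [0,0,-85,0,0,0,0.5],
    [0,0,-115,0,0,0,0.5],
    [0,0,-115,0,0,0,0.5],
  ],
)

```text
clock: 4.2
tool_pos: [0.4212, -0.0632, 0.1639]
eef_rot: [0.737, 0.676, 0.002, 0.001]
contact_force: [0.1, 0.2, -3.2]
opening: 0.644
finger_force: 30.0
```

```bash
python3 g.py 410,-362,160 410,-362,67
```

```text
t 4.2 tcp [421.2 -63.2 163.9] q [ 0.45  0.65 -0.64  2.21  0.8   0.53 -0.9 ] op 0.644 F [ 0.1  0.2 -3.2]
410,-362,160 -> [-298.6   14.8    3.7] [ 0.2 -0.   0. ]
410,-362,67 -> [ 0.  0. 93.] [0. 0. 0.]
```

move_arm(
  motion=[
    [-55,3,0,0,0,0,0.5],
    [-115,6,0,0,0,0,0.5],
    [-175,9,0,0,0,0,0.5],
    [-235,12,0,0,0,0,0.5],
    [-290,15,0,0,0,0,0.5],
  ],
)

```text
clock: 4.82
tool_pos: [0.4089, -0.3554, 0.1607]
eef_rot: [0.737, 0.676, -0.001, -0.001]
contact_force: [0.8, 0.6, -3.0]
opening: 0.643
finger_force: 30.0
```

move_arm(
  motion=[
    [-9,0,20,0,0,0,0.5],
    [-9,0,45,0,0,0,0.5],
    [-9,0,70,0,0,0,0.5],
    [-9,0,85,0,0,0,0.5],
    [-9,0,85,0,0,0,0.5],
  ],
)

```text
clock: 5.45
tool_pos: [0.4087, -0.361, 0.0761]
eef_rot: [0.736, 0.677, -0.0, -0.002]
contact_force: [-0.0, -0.1, -2.3]
opening: 0.642
finger_force: 30.0
```

```bash
python3 g.py 410,-362,64
```

```text
t 5.45 tcp [ 408.7 -361.    76.1] q [ 1.    0.91 -0.62  1.91  0.89  0.63 -0.29] op 0.642 F [-0.  -0.1 -2.3]
410,-362,64 -> [-0.9  1.4 12.1] [-0.2 -0.1  0.2]
```

move_arm(
  motion=[
    [0,0,5,0,0,0,0.5],
    [0,0,9,0,0,0,0.5],
    [0,0,11,0,0,0,0.5],
    [0,0,12,0,0,0,0.5],
    [0,0,12,0,0,0,0.5],
  ],
)

```text
clock: 6.08
tool_pos: [0.4095, -0.3625, 0.0658]
eef_rot: [0.737, 0.676, 0.0, 0.0]
contact_force: [0.1, -0.4, -2.8]
opening: 0.647
finger_force: 30.0
```

move_arm(
  motion=[
    [0,0,1,0,0,0,0.5],
    [0,0,1,0,0,0,0.5],
    [0,0,2,0,0,0,0.5],
    [0,0,2,0,0,0,0.5],
  ],
)

```text
clock: 6.58
tool_pos: [0.4095, -0.3624, 0.064]
eef_rot: [0.737, 0.676, -0.0, 0.0]
contact_force: [-1.3, 0.7, 1.2]
opening: 0.647
finger_force: 30.0
```

move_arm(
  motion=[
    [0,0,0,0,0,0,0.1],
    [0,0,0,0,0,0,0.1],
    [0,0,0,0,0,0,0.1],
    [0,0,-40,0,0,0,0.1],
    [0,0,-100,0,0,0,0.1],
  ],
)

```text
clock: 7.2
tool_pos: [0.4084, -0.3618, 0.1636]
eef_rot: [0.737, 0.676, -0.0, -0.002]
contact_force: [1.4, -1.0, -0.1]
opening: 0.897
finger_force: 0.0
```

```bash
python3 g.py 415,-200,170 430.5,13,150 430.5,13,57
```

```text
t 7.2 tcp [ 408.4 -361.8  163.6] q [ 1.07  0.79 -0.74  1.86  0.73  0.79 -0.15] op 0.897 F [ 1.4 -1.  -0.1]
415,-200,170 -> [161.8  -7.3  -6.1] [-0.2 -0.1  0.1]
430.5,13,150 -> [213.5  -3.1  20. ] [0. 0. 0.]
430.5,13,57 -> [ 0.  0. 93.] [0. 0. 0.]
```

move_arm(
  motion=[
    [50,-2,0,0,0,0,0.1],
    [110,-4,0,0,0,0,0.1],
    [170,-6,0,0,0,0,0.1],
    [230,-8,0,0,0,0,0.1],
    [290,-10,0,0,0,0,0.1],
  ],
)

```text
clock: 7.82
tool_pos: [0.4246, -0.0707, 0.1639]
eef_rot: [0.737, 0.676, 0.0, 0.0]
contact_force: [0.3, 0.4, -0.1]
opening: 0.899
finger_force: 0.0
```

move_arm(
  motion=[
    [50,-1,0,0,0,0,0.1],
    [84.5,-1,10,0,0,0,0.1],
    [84.5,-1,40,0,0,0,0.1],
    [84.5,-1,40,0,0,0,0.1],
    [84.5,-1,40,0,0,0,0.1],
  ],
)

```text
clock: 8.45
tool_pos: [0.4308, 0.0113, 0.1242]
eef_rot: [0.737, 0.676, -0.0, 0.0]
contact_force: [0.1, -0.5, 0.7]
opening: 0.901
finger_force: 0.0
```

```bash
python3 g.py 430.5,13,57; sleep 0; python3 g.py 430.5,13,57
```

```text
t 8.45 tcp [430.8  11.3 124.2] q [ 0.19  0.71 -0.52  2.23  0.91  0.43 -1.17] op 0.901 F [ 0.1 -0.5  0.7]
430.5,13,57 -> [ 1.6 -0.5 67.2] [0. 0. 0.]
t 8.45 tcp [430.8  11.3 124.2] q [ 0.19  0.71 -0.52  2.23  0.91  0.43 -1.17] op 0.901 F [ 0.1 -0.5  0.7]
430.5,13,57 -> [ 1.6 -0.5 67.2] [0. 0. 0.]
```

move_arm(
  motion=[
    [1,0,30,0,0,0,0.1],
    [1,0,55,0,0,0,0.1],
    [1,0,67,0,0,0,0.1],
    [1,0,67,0,0,0,0.1],
    [1,0,67,0,0,0,0.1],
  ],
)

```text
clock: 9.07
tool_pos: [0.4314, 0.0124, 0.0575]
eef_rot: [0.737, 0.676, 0.001, 0.0]
contact_force: [-0.4, -0.1, -0.3]
opening: 0.901
finger_force: 0.0
```

move_arm(
  motion=[
    [0,0,0,0,0,0,0.5],
    [0,0,0,0,0,0,0.5],
    [0,0,0,0,0,0,0.5],
    [0,0,0,0,0,0,0.5],
    [0,0,0,0,0,0,0.5],
  ],
)

```text
clock: 9.7
tool_pos: [0.4308, 0.0126, 0.0571]
eef_rot: [0.737, 0.676, 0.0, 0.0]
contact_force: [-0.6, -1.0, 5.9]
opening: 0.677
finger_force: 30.0
```

move_arm(
  motion=[
    [0,0,-20,0,0,0,0.5],
    [0,0,-50,0,0,0,0.5],
    [0,0,-85,0,0,0,0.5],
    [0,0,-115,0,0,0,0.5],
    [0,0,-115,0,0,0,0.5],
  ],
)

```text
clock: 10.32
tool_pos: [0.4316, 0.0126, 0.1727]
eef_rot: [0.737, 0.676, 0.001, 0.001]
contact_force: [-0.1, -0.9, -4.0]
opening: 0.677
finger_force: 30.0
```

```bash
python3 g.py 545,-305,172 545,-305,83
```

```text
t 10.32 tcp [431.6  12.6 172.7] q [ 0.28  0.64 -0.66  2.18  0.76  0.56 -1.03] op 0.677 F [-0.1 -0.9 -4. ]
545,-305,172 -> [-306.4  140.7    0.9] [ 0.2 -0.  -0. ]
545,-305,83 -> [ 0.  0. 89.] [0. 0. 0.]
```

move_arm(
  motion=[
    [-48,20,0,0,0,0,0.5],
    [-100,44,0,0,0,0,0.5],
    [-155,69,0,0,0,0,0.5],
    [-210,94,0,0,0,0,0.5],
    [-265,120,0,0,0,0,0.5],
  ],
)

```text
clock: 10.95
tool_pos: [0.5266, -0.2637, 0.1692]
eef_rot: [0.737, 0.676, -0.001, -0.001]
contact_force: [1.0, -0.3, -3.1]
opening: 0.677
finger_force: 30.0
```

move_arm(
  motion=[
    [-30,15,10,0,0,0,0.5],
    [-41.5,21,30,0,0,0,0.5],
    [-41.5,21,60,0,0,0,0.5],
    [-41.5,21,85,0,0,0,0.5],
    [-41.5,21,85,0,0,0,0.5],
  ],
)

```text
clock: 11.58
tool_pos: [0.5421, -0.3023, 0.083]
eef_rot: [0.736, 0.677, -0.002, -0.004]
contact_force: [0.6, -1.2, -3.4]
opening: 0.676
finger_force: 30.0
```

move_arm(
  motion=[
    [0,0,5,0,0,0,0.5],
    [0,0,9,0,0,0,0.5],
    [0,0,12,0,0,0,0.5],
    [0,0,13.5,0,0,0,0.5],
    [0,0,13.5,0,0,0,0.5],
  ],
)

```text
clock: 12.2
tool_pos: [0.545, -0.305, 0.0734]
eef_rot: [0.737, 0.676, 0.0, 0.0]
contact_force: [0.4, -0.1, -2.6]
opening: 0.678
finger_force: 30.0
```

move_arm(
  motion=[
    [0,0,1,0,0,0,0.5],
    [0,0,1,0,0,0,0.5],
    [0,0,1,0,0,0,0.5],
  ],
)

```text
clock: 12.58
tool_pos: [0.545, -0.305, 0.0734]
eef_rot: [0.737, 0.676, -0.0, 0.0]
contact_force: [-2.7, -0.1, 6.5]
opening: 0.677
finger_force: 30.0
```

move_arm(
  motion=[
    [0,0,0,0,0,0,0.1],
    [0,0,0,0,0,0,0.1],
    [0,0,0,0,0,0,0.1],
    [0,0,-40,0,0,0,0.1],
    [0,0,-90,0,0,0,0.1],
  ],
)

```text
clock: 13.2
tool_pos: [0.5441, -0.3046, 0.1621]
eef_rot: [0.737, 0.676, -0.0, -0.001]
contact_force: [-0.2, -0.6, -0.1]
opening: 0.902
finger_force: 0.0
```

```bash
python3 g.py 436.3,86.3,130 436.3,86.3,44
```

```text
t 13.2 tcp [ 544.1 -304.6  162.1] q [ 0.82  0.87 -0.73  1.62  0.7   0.93 -0.25] op 0.902 F [-0.2 -0.6 -0.1]
436.3,86.3,130 -> [ 380.2 -141.    32.9] [-0.1 -0.1  0.1]
436.3,86.3,44 -> [ 0.  0. 86.] [0. 0. 0.]
```

move_arm(
  motion=[
    [50,-18,0,0,0,0,0.1],
    [105,-38,0,0,0,0,0.1],
    [160,-59,0,0,0,0,0.1],
    [215,-80,0,0,0,0,0.1],
    [270,-101,0,0,0,0,0.1],
  ],
)

```text
clock: 13.82
tool_pos: [0.4672, -0.0253, 0.1624]
eef_rot: [0.737, 0.676, 0.001, 0.0]
contact_force: [1.2, 0.5, -0.3]
opening: 0.901
finger_force: 0.0
```

move_arm(
  motion=[
    [55,-21,0,0,0,0,0.1],
    [110.5,-41,10,0,0,0,0.1],
    [110.5,-41,50,0,0,0,0.1],
    [110.5,-41,70,0,0,0,0.1],
    [110.5,-41,70,0,0,0,0.1],
  ],
)

```text
clock: 14.45
tool_pos: [0.4355, 0.0867, 0.0914]
eef_rot: [0.736, 0.677, -0.001, -0.0]
contact_force: [0.8, -0.3, 1.5]
opening: 0.902
finger_force: 0.0
```

```bash
python3 g.py 436.3,86.3,44
python3 - <<'E'
from h import *
s=snap("wrist");save(s,"w3.png",None,1.0)
E
```

```text
t 14.45 tcp [435.5  86.7  91.4] q [-0.03  0.78 -0.43  2.21  0.99  0.36 -1.39] op 0.902 F [ 0.8 -0.3  1.5]
436.3,86.3,44 -> [-0.3  0.9 47.4] [-0.1  0.1  0.1]
```

View pics/w3.png

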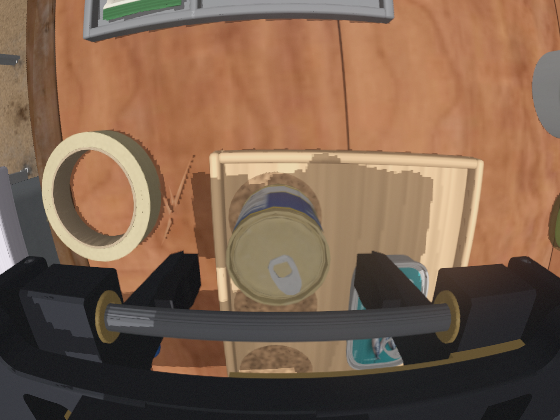

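The wrist view shows the round tin's lid (278,260) centred between the fingers, with the corks below it.

move_arm(
  motion=[
    [0,0.5,20,0,0,0,0.1],
    [0,0.5,40,0,0,0,0.1],
    [0,0.5,47.5,0,0,0,0.1],
    [0,0.5,47.5,0,0,0,0.1],
    [0,0.5,47.5,0,0,0,0.1],
  ],
)

```text
clock: 15.12
tool_pos: [0.4373, 0.0866, 0.0455]
eef_rot: [0.737, 0.676, 0.001, 0.0]
contact_force: [-0.0, 0.1, 0.3]
opening: 0.901
finger_force: 0.0
```

move_arm(
  motion=[
    [0,0,0,0,0,0,0.5],
    [0,0,0,0,0,0,0.5],
    [0,0,0,0,0,0,0.5],
    [0,0,0,0,0,0,0.5],
    [0,0,0,0,0,0,0.5],
  ],
  newtons=25,
)

```text
clock: 15.75
tool_pos: [0.4367, 0.0864, 0.0449]
eef_rot: [0.737, 0.676, 0.0, 0.0]
contact_force: [-1.1, -1.1, 5.8]
opening: 0.638
finger_force: 25.0
```

move_arm(
  motion=[
    [0,0,-20,0,0,0,0.5],
    [0,0,-50,0,0,0,0.5],
    [0,0,-85,0,0,0,0.5],
    [0,0,-115,0,0,0,0.5],
    [0,0,-115,0,0,0,0.5],
  ],
)

```text
clock: 16.38
tool_pos: [0.4376, 0.0866, 0.1608]
eef_rot: [0.737, 0.676, 0.002, 0.001]
contact_force: [1.1, -0.9, -2.8]
opening: 0.639
finger_force: 25.0
```

```bash
python3 g.py 410,-242,159 410,-242,60
```

```text
t 16.38 tcp [437.6  86.6 160.8] q [ 0.1   0.67 -0.64  2.16  0.77  0.56 -1.2 ] op 0.639 F [ 1.1 -0.9 -2.8]
410,-242,159 -> [-329.7    1.1    1.4] [ 0.2 -0.1  0. ]
410,-242,60 -> [ 0.  0. 99.] [0. 0. 0.]
```

move_arm(
  motion=[
    [-50,0,0,0,0,0,0.5],
    [-105,0,0,0,0,0,0.5],
    [-165,0,0,0,0,0,0.5],
    [-225,1,0,0,0,0,0.5],
    [-280,1,0,0,0,0,0.5],
  ],
)

```text
clock: 17.0
tool_pos: [0.4124, -0.1947, 0.1582]
eef_rot: [0.737, 0.676, -0.001, -0.001]
contact_force: [0.2, 0.1, -1.1]
opening: 0.64
finger_force: 25.0
```

move_arm(
  motion=[
    [-40,0,10,0,0,0,0.5],
    [-49.5,0,40,0,0,0,0.5],
    [-49.5,0,70,0,0,0,0.5],
    [-49.5,0,87,0,0,0,0.5],
    [-49.5,0,87,0,0,0,0.5],
  ],
)

```text
clock: 17.62
tool_pos: [0.4077, -0.2412, 0.0706]
eef_rot: [0.737, 0.676, -0.001, -0.002]
contact_force: [-0.8, 0.3, -1.8]
opening: 0.646
finger_force: 25.0
```

move_arm(
  motion=[
    [0,0,5,0,0,0,0.5],
    [0,0,9,0,0,0,0.5],
    [0,0,12,0,0,0,0.5],
    [0,0,13,0,0,0,0.5],
    [0,0,13,0,0,0,0.5],
  ],
)

```text
clock: 18.25
tool_pos: [0.4094, -0.2421, 0.061]
eef_rot: [0.737, 0.676, -0.0, 0.001]
contact_force: [-2.4, 0.9, 12.0]
opening: 0.639
finger_force: 25.0
```

move_arm(
  motion=[
    [0,0,0,0,0,0,0.1],
    [0,0,0,0,0,0,0.1],
    [0,0,0,0,0,0,0.1],
    [0,0,-40,0,0,0,0.1],
    [0,0,-90,0,0,0,0.1],
  ],
)

```text
clock: 18.88
tool_pos: [0.4086, -0.2415, 0.15]
eef_rot: [0.737, 0.676, -0.0, -0.001]
contact_force: [0.4, -0.2, 0.8]
opening: 0.899
finger_force: 0.0
```

```bash
python3 g.py 517,1.7,100
```

```text
t 18.88 tcp [ 408.6 -241.5  150. ] q [ 0.86  0.73 -0.69  2.08  0.8   0.63 -0.48] op 0.899 F [ 0.4 -0.2  0.8]
517,1.7,100 -> [251.6  87.3  50.1] [-0.1 -0.1  0.1]
```

move_arm(
  motion=[
    [50,17,0,0,0,0,0.1],
    [105,36,0,0,0,0,0.1],
    [160,55,0,0,0,0,0.1],
    [210,73,20,0,0,0,0.1],
    [252,86.5,50,0,0,0,0.1],
  ],
)

```text
clock: 19.5
tool_pos: [0.5188, 0.004, 0.0997]
eef_rot: [0.737, 0.676, 0.001, 0.001]
contact_force: [1.6, -0.9, 0.5]
opening: 0.899
finger_force: 0.0
```

move_arm(
  motion=[
    [0,0,0,0,0,0,0.1],
    [0,0,0,0,0,0,0.1],
  ],
)

```text
clock: 19.75
tool_pos: [0.5165, 0.0009, 0.0995]
eef_rot: [0.737, 0.676, -0.001, 0.0]
contact_force: [-0.5, -0.8, 0.6]
opening: 0.898
finger_force: 0.0
```

```bash
python3 g.py 517,1.7,10
python3 - <<'E'
from h import *
s=snap("wrist");save(s,"w4.png",None,1.0)
s=snap("top");save(s,"t4.png",(160,110,460,260),2.4)
P=pts(s)
for n,a in dict(sj=(.35,.5,-.45,-.3,.1,.13),tj=(.5,.6,-.4,-.25,.11,.15),rt=(.35,.5,-.29,-.2,.085,.12)).items(): print(n,*find(P,*a))
E
```

```text
t 19.75 tcp [516.5   0.9  99.5] q [ 0.25  0.83 -0.58  1.99  0.84  0.58 -1.  ] op 0.898 F [-0.5 -0.8  0.6]
517,1.7,10 -> [ 1.   0.5 89.5] [-0.1  0.1  0. ]
sj [array([ 408.6, -360.9]), array([55.8, 55.1]), np.float64(66.8)] [ 408.6 -361.7] 112.6 324Traceback (most recent call last):
  File "<stdin>", line 5, in <module>
  File "h.py", line 24, in find
    k,l,st,c=cv2.connectedComponentsWithStats(m.astype(np.uint8));i=1+st[1:,4].argmax();q=l==i
                                                                      ~~~~~~~~~~~~~~~^^
ValueError: attempt to get argmax of an empty sequence
```

View pics/w4.png

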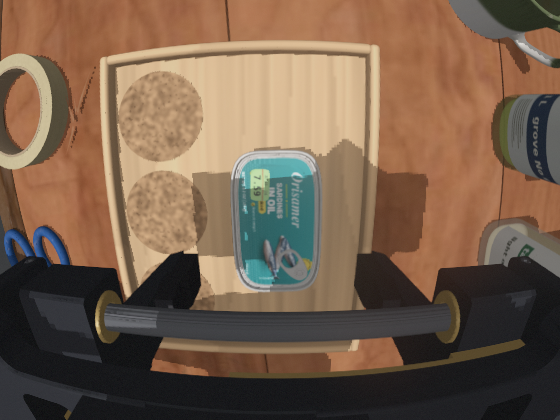

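View pics/t4.png

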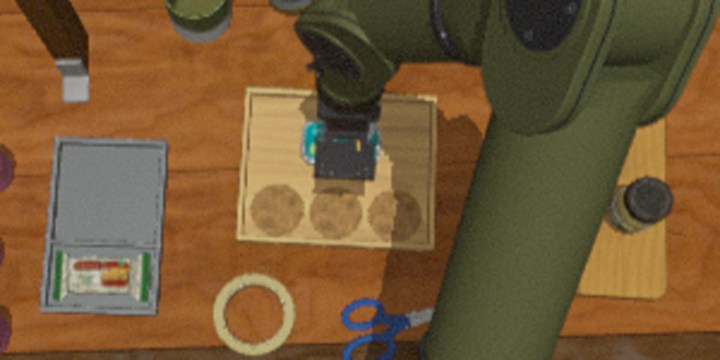

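The wrist view shows the flat tin (277,220) lid up between the fingers, square to them; the top view shows the gripper over it, the short jar upright on the board (645,200), and the arm hiding the other two.

move_arm(
  motion=[
    [1,0,30,0,0,0,0.1],
    [1,0,60,0,0,0,0.1],
    [1,0,80,0,0,0,0.1],
    [1,0,89,0,0,0,0.1],
    [1,0,89,0,0,0,0.1],
  ],
)

```text
clock: 20.48
tool_pos: [0.5172, 0.0018, 0.0109]
eef_rot: [0.737, 0.676, -0.0, 0.0]
contact_force: [-0.6, 0.9, 0.1]
opening: 0.903
finger_force: 0.0
```

move_arm(
  motion=[
    [0,0,0,0,0,0,0.5],
    [0,0,0,0,0,0,0.5],
    [0,0,0,0,0,0,0.5],
    [0,0,0,0,0,0,0.5],
    [0,0,0,0,0,0,0.5],
  ],
)

```text
clock: 21.1
tool_pos: [0.5175, 0.0026, 0.0114]
eef_rot: [0.737, 0.676, 0.0, 0.0]
contact_force: [-0.9, -0.8, 5.8]
opening: 0.666
finger_force: 24.3
```

move_arm(
  motion=[
    [0,0,-20,0,0,0,0.5],
    [0,0,-50,0,0,0,0.5],
    [0,0,-80,0,0,0,0.5],
    [0,0,-80,0,0,0,0.5],
  ],
)

```text
clock: 21.6
tool_pos: [0.5185, 0.0028, 0.0922]
eef_rot: [0.737, 0.676, 0.002, 0.001]
contact_force: [0.3, -0.0, -2.6]
opening: 0.674
finger_force: 24.9
```

```bash
python3 g.py 462,310,90,-4
```

```text
t 21.6 tcp [518.5   2.8  92.2] q [ 0.24  0.84 -0.57  1.99  0.86  0.56 -1.02] op 0.674 F [ 0.3 -0.  -2.6]
462,310,90,-4 -> [301.1 -82.9   2.2] [ 0.2 -0.1 -1. ]
```

move_arm(
  motion=[
    [50,-14,0,0,0,0,0.5],
    [105,-29,0,0,0,0,0.5],
    [160,-44,0,0,0,0,0.5],
    [215,-59,0,0,0,-0.5,0.5],
    [270,-74,0,0,0,-1,0.5],
  ],
)

```text
clock: 22.22
tool_pos: [0.4659, 0.2792, 0.0893]
eef_rot: [0.731, 0.683, -0.001, 0.0]
contact_force: [1.1, -1.6, -2.0]
opening: 0.674
finger_force: 24.9
```

move_arm(
  motion=[
    [31,-8,0,0,0,0,0.5],
    [31,-8,0,0,0,0,0.5],
    [31,-8,0,0,0,0,0.5],
  ],
)

```text
clock: 22.6
tool_pos: [0.4608, 0.3075, 0.0895]
eef_rot: [0.731, 0.682, -0.002, 0.001]
contact_force: [0.4, -0.8, -2.0]
opening: 0.668
finger_force: 24.9
```

```bash
python3 g.py 462,310,10,-4
python3 - <<'E'
from h import *
s=snap("wrist");save(s,"w5.png",None,1.0);P=wpts(s)
h=cv2.cvtColor(s["frame"],cv2.COLOR_RGB2HSV)
grey=(h[...,1]<60)
for n,a in dict(rim=(.28,.56,.2,.42,.0125,.02),floor=(.40,.56,.22,.42,.002,.0085),tinlid=(.42,.51,.24,.38,.085,.125)).items():print(n,*find(P,*a))
X,Y,Z=np.moveaxis(P,-1,0)
for yy in(.27,.31,.35):
    m=(abs(Y-yy)<.004)&(Z<.03)&(Z>.012);print(yy,np.unique((X[m]*1000).round(0).astype(int)))
s=snap("top");save(s,"t5.png",(160,110,460,260),2.4);P=pts(s)
for n,a in dict(sj=(.35,.5,-.45,-.3,.1,.13),tj=(.5,.6,-.4,-.25,.11,.15),rt=(.35,.5,-.29,-.2,.085,.12)).items():
    try:print(n,*find(P,*a))
    except Exception as e:print(n,"hidden")
E
```

```text
t 22.6 tcp [460.8 307.5  89.5] q [-0.35  0.87 -0.55  1.88  0.77  0.61 -1.47] op 0.668 F [ 0.4 -0.8 -2. ]
462,310,10,-4 -> [ 2.9  1.1 79.5] [-0.   0.2  0. ]
rim [array([421.8, 329.1]), array([116.2, 232.2]), np.float64(86.3)] [421.6 330.6] 16.6 7377
floor [array([464.5, 327.8]), array([ 96.6, 131.2]), np.float64(86.0)] [464.6 328. ] 5.9 11283
tinlid [array([464.7, 326.1]), array([65.4, 88.4]), np.float64(85.9)] [464.2 318.9] 107.8 21017
0.27 [353 354 355 356 357 358 359 360 361 362 363 364 365 366 367 368 369 370
 371 372 373 374 375 531 532 533 534]
0.31 [305 306 307 308 309 310 311 312 313 331 332 333 334 335 336 337 338 339
 340 341 342 343 344 345 346 347 348 349 350 351 352 353 354 355 356 357
 358 359 360 361 362 363 364 365 366 367 368 369 370 371 372 373 374 375
 392 393 394 395 396 397 398 399 528 529 530 531 532 533 534 535 536 537]
0.35 [308 309 310 311 312 313 314 315 316 332 333 334 335 336 337 338 339 340
 341 342 343 344 345 346 347 348 349 350 351 352 353 354 355 356 357 358
 359 360 361 362 363 364 365 366 367 368 369 370 371 372 373 374 375 395
 396 397 398 399 400 401 402 531 532 533 534 535 536 537 538 539 540 627
 628 629]
sj [array([ 408.2, -361. ]), array([55.1, 55.9]), np.float64(59.4)] [ 408.1 -361.7] 112.8 324
tj [array([ 543.6, -304.3]), array([58.4, 60.3]), np.float64(24.5)] [ 544.  -304.3] 122.7 342
rt [array([ 408.9, -243. ]), array([54.7, 55.1]), np.float64(13.5)] [ 408.9 -241.8] 92.1 303
```

View pics/w5.png

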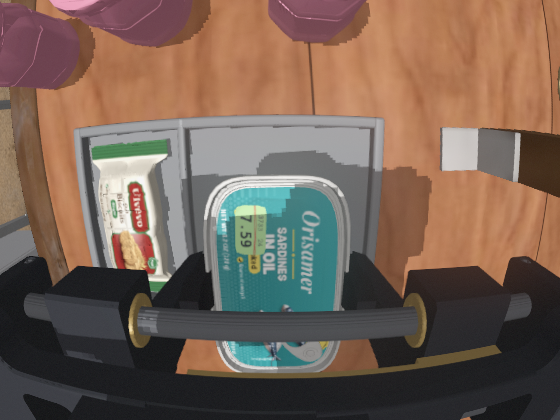

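View pics/t5.png

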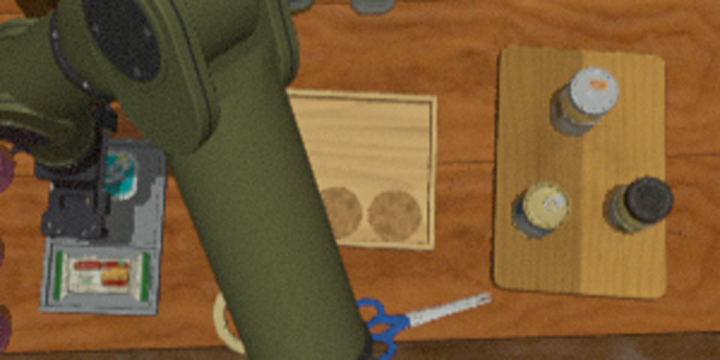

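Run:
```python
from h import *
s=snap("wrist");P=wpts(s);X,Y,Z=np.moveaxis(P,-1,0);print(np.linalg.inv(s["world_to_cam"]).round(3).tolist(),r.get_state()["tool_pos"],r.get_state()["eef_rot"].round(4))
m=(X>.42)&(X<.51)&(Y>.22)&(Y<.4)&(Z>.095)&(Z<.12)
h=cv2.cvtColor(s["frame"],cv2.COLOR_RGB2HSV);t=m&(h[...,0]>75)&(h[...,0]<100)&(h[...,1]>90)
A=np.c_[X[t],Y[t],np.ones(t.sum())];print(np.linalg.lstsq(A,Z[t],rcond=None)[0])
for yy in np.arange(.25,.38,.01):
    q=m&(abs(Y-yy)<.003);print(round(yy,2),q.sum(),(np.percentile(X[q],[0,100])*1000).round(1) if q.any() else "",np.median(Z[q]).round(4) if q.any() else "")
```

```text
[[0.998, -0.068, -0.02, 0.467], [-0.07, -0.957, -0.283, 0.38], [0.0, 0.284, -0.959, 0.237], [0.0, 0.0, 0.0, 1.0]] [0.46145109 0.30736094 0.09014536] [ 7.318e-01  6.815e-01 -8.000e-04  7.000e-04]
[-0.00051157 -0.00038798  0.10859679]
0.25 0  
0.26 803 [433.2 487.9] 0.1082
0.27 1070 [429.8 490.7] 0.1085
0.28 40 [429.5 445.9] 0.1097
0.29 37 [467.9 491.4] 0.1077
0.3 1534 [431.1 493.3] 0.1083
0.31 1750 [431.2 501.6] 0.1083
0.32 2410 [420.  494.5] 0.1082
0.33 1922 [432.3 494.4] 0.1083
0.34 2003 [433.4 494.3] 0.1083
0.35 1907 [435.9 492.3] 0.1082
0.36 380 [443.  479.6] 0.1104
0.37 0
```

Tin is level at y≈309, x≈462; bay centre ≈(463.5, 309.5). The top view also shows all three standing upright on the board: tall jar (590,95), round tin (542,205), short jar (645,203).

move_arm(
  motion=[
    [0,1.5,25,0,0,0,0.5],
    [0,1.5,50,0,0,0,0.5],
    [0,1.5,68,0,0,0,0.5],
    [0,1.5,75,0,0,0,0.5],
    [0,1.5,76,0,0,0,0.5],
  ],
)

```text
clock: 23.38
tool_pos: [0.4625, 0.3093, 0.0146]
eef_rot: [0.731, 0.682, -0.0, 0.0]
contact_force: [0.8, 0.2, -1.7]
opening: 0.669
finger_force: 24.9
```

move_arm(
  motion=[
    [0,0,1,0,0,0,0.5],
    [0,0,2,0,0,0,0.5],
    [0,0,3,0,0,0,0.5],
    [0,0,3,0,0,0,0.5],
  ],
)

```text
clock: 23.88
tool_pos: [0.4625, 0.3094, 0.0118]
eef_rot: [0.731, 0.682, 0.0, 0.0]
contact_force: [-0.1, -0.0, -1.7]
opening: 0.671
finger_force: 24.9
```

move_arm(
  motion=[
    [0,0,1,0,0,0,0.5],
    [0,0,1.5,0,0,0,0.5],
    [0,0,2,0,0,0,0.5],
    [0,0,2,0,0,0,0.5],
  ],
)

```text
clock: 24.38
tool_pos: [0.4625, 0.3095, 0.0104]
eef_rot: [0.731, 0.682, 0.0, 0.0]
contact_force: [-0.6, -0.3, 5.7]
opening: 0.674
finger_force: 24.3
```

move_arm(
  motion=[
    [0,0,0,0,0,0,0.15],
    [0,0,0,0,0,0,0.15],
    [0,0,0,0,0,0,0.15],
    [0,0,-40,0,0,0,0.15],
    [0,0,-100,0,0,0,0.15],
  ],
)

```text
clock: 25.0
tool_pos: [0.4615, 0.3086, 0.1094]
eef_rot: [0.731, 0.683, -0.002, -0.0]
contact_force: [1.5, -0.0, -0.3]
opening: 0.85
finger_force: 0.0
```

move_arm(
  motion=[
    [0,0,-40,0,0,0.5,0.1],
    [0,0,-60,0,0,1,0.1],
    [0,0,-60,0,0,1,0.1],
  ],
)

```text
clock: 25.38
tool_pos: [0.4632, 0.31, 0.1709]
eef_rot: [0.737, 0.676, 0.002, 0.0]
contact_force: [0.8, 0.2, -0.1]
opening: 0.899
finger_force: 0.0
```

```bash
python3 g.py 409.5,-242,150 409.5,-242,61
python3 - <<'E'
from h import *
s=snap("wrist");P=wpts(s)
for n,a in dict(rim=(.28,.56,.2,.42,.0125,.02),floor=(.40,.56,.22,.42,.002,.0085),tinlid=(.41,.51,.24,.38,.022,.035)).items():print(n,*find(P,*a))
s=snap("top");save(s,"t6.png",(160,110,460,260),2.4)
E
```

```text
t 25.38 tcp [463.2 310.  170.9] q [-0.29  0.76 -0.66  1.83  0.65  0.77 -1.38] op 0.899 F [ 0.8  0.2 -0.1]
409.5,-242,150 -> [-554.6   -5.8   19.7] [ 0.1 -0.1  0. ]
409.5,-242,61 -> [ 0.  0. 89.] [0. 0. 0.]
rim [array([420.6, 312.2]), array([150.2, 232.8]), np.float64(86.3)] [420.8 312.1] 16.5 6240
floor [array([463.5, 308.8]), array([135.2, 131.5]), np.float64(86.3)] [463.1 309.1] 5.9 9735
tinlid [array([463.3, 308.1]), array([105.1,  62.5]), np.float64(86.9)] [463.5 308.1] 28.8 7104
```

The tin is within 1 mm of the bay's centre (463.3, 308.1 against 463.5, 308.8). Now back for the round tin.

move_arm(
  motion=[
    [-50,-1,0,0,0,0,0.1],
    [-110,-1,0,0,0,0,0.1],
    [-170,-2,0,0,0,0,0.1],
    [-230,-3,0,0,0,0,0.1],
    [-290,-3,0,0,0,0,0.1],
  ],
)

```text
clock: 26.1
tool_pos: [0.4333, 0.0189, 0.1686]
eef_rot: [0.737, 0.676, -0.001, -0.001]
contact_force: [0.9, 0.3, 0.2]
opening: 0.9
finger_force: 0.0
```

move_arm(
  motion=[
    [-60,-1,0,0,0,0,0.1],
    [-120,-1,0,0,0,0,0.1],
    [-180,-2,0,0,0,0,0.1],
    [-230,-3,0,0,0,0,0.1],
    [-264.5,-3,10,0,0,0,0.1],
  ],
)

```text
clock: 26.72
tool_pos: [0.4074, -0.245, 0.1585]
eef_rot: [0.738, 0.675, -0.0, -0.001]
contact_force: [0.7, 0.5, 0.1]
opening: 0.898
finger_force: 0.0
```

move_arm(
  motion=[
    [0,0,20,0,0,0,0.1],
    [0,0,40,0,0,0,0.1],
    [0,0,40,0,0,0,0.1],
    [0,0,40,0,0,0,0.1],
  ],
)

```text
clock: 27.22
tool_pos: [0.4087, -0.2421, 0.1196]
eef_rot: [0.737, 0.676, -0.0, -0.0]
contact_force: [1.0, 0.6, -0.2]
opening: 0.903
finger_force: 0.0
```

```bash
python3 g.py 409.5,-242,61
```

```text
t 27.23 tcp [ 408.7 -242.1  119.6] q [ 0.82  0.77 -0.62  2.1   0.89  0.55 -0.55] op 0.903 F [ 1.   0.6 -0.2]
409.5,-242,61 -> [ 0.1  0.9 58.6] [-0.  -0.   0.1]
```

move_arm(
  motion=[
    [0,0.5,30,0,0,0,0.1],
    [0,0.5,50,0,0,0,0.1],
    [0,0.5,58.5,0,0,0,0.1],
    [0,0.5,58.5,0,0,0,0.1],
    [0,0.5,58.5,0,0,0,0.1],
  ],
)

```text
clock: 27.85
tool_pos: [0.4097, -0.2427, 0.0619]
eef_rot: [0.737, 0.676, 0.0, 0.001]
contact_force: [-1.2, -0.1, 0.1]
opening: 0.903
finger_force: 0.0
```

move_arm(
  motion=[
    [0,0,0,0,0,0,0.5],
    [0,0,0,0,0,0,0.5],
    [0,0,0,0,0,0,0.5],
    [0,0,0,0,0,0,0.5],
    [0,0,0,0,0,0,0.5],
  ],
)

```text
clock: 28.48
tool_pos: [0.4093, -0.2427, 0.0615]
eef_rot: [0.737, 0.676, -0.0, 0.0]
contact_force: [-0.3, -0.1, 5.6]
opening: 0.641
finger_force: 25.0
```

move_arm(
  motion=[
    [0,0,-20,0,0,0,0.5],
    [0,0,-50,0,0,0,0.5],
    [0,0,-85,0,0,0,0.5],
    [0,0,-100,0,0,0,0.5],
    [0,0,-100,0,0,0,0.5],
  ],
)

```text
clock: 29.1
tool_pos: [0.4093, -0.2429, 0.1614]
eef_rot: [0.737, 0.676, 0.0, 0.001]
contact_force: [1.0, -0.1, -2.7]
opening: 0.647
finger_force: 25.0
```

```bash
python3 g.py 436.5,86.4,160 436.5,86.4,45
```

```text
t 29.1 tcp [ 409.3 -242.9  161.4] q [ 0.87  0.71 -0.7   2.07  0.78  0.65 -0.45] op 0.647 F [ 1.  -0.1 -2.7]
436.5,86.4,160 -> [330.4  -1.5   1.2] [0.1 0.  0. ]
436.5,86.4,45 -> [  0.   0. 115.] [0. 0. 0.]
```

move_arm(
  motion=[
    [50,0,0,0,0,0,0.5],
    [110,0,0,0,0,0,0.5],
    [170,0,0,0,0,0,0.5],
    [230,-1,0,0,0,0,0.5],
    [285,-1,0,0,0,0,0.5],
  ],
)

```text
clock: 29.72
tool_pos: [0.432, 0.0434, 0.16]
eef_rot: [0.737, 0.676, -0.001, -0.001]
contact_force: [0.5, -0.9, -2.0]
opening: 0.642
finger_force: 25.0
```

move_arm(
  motion=[
    [40,0,0,0,0,0,0.5],
    [45,-0.5,30,0,0,0,0.5],
    [45,-0.5,70,0,0,0,0.5],
    [45,-0.5,95,0,0,0,0.5],
    [45,-0.5,105,0,0,0,0.5],
  ],
)

```text
clock: 30.35
tool_pos: [0.4343, 0.0861, 0.0537]
eef_rot: [0.736, 0.676, -0.002, -0.001]
contact_force: [0.0, 0.9, -1.3]
opening: 0.644
finger_force: 25.0
```

move_arm(
  motion=[
    [0,0,0,0,0,0,0.5],
    [0,0,0,0,0,0,0.5],
  ],
)

```text
clock: 30.6
tool_pos: [0.4358, 0.0864, 0.056]
eef_rot: [0.737, 0.676, -0.0, -0.0]
contact_force: [0.7, -0.5, -2.2]
opening: 0.642
finger_force: 25.0
```

```bash
python3 g.py 436.5,85.9,45.5
```

```text
t 30.6 tcp [435.8  86.4  56. ] q [-0.13  0.84 -0.28  2.23  1.14  0.23 -1.53] op 0.642 F [ 0.7 -0.5 -2.2]
436.5,85.9,45.5 -> [-0.4  0.7 10.5] [-0.   0.   0.1]
```

move_arm(
  motion=[
    [-0.5,0.5,4,0,0,0,0.5],
    [-0.5,0.5,7,0,0,0,0.5],
    [-0.5,0.5,9,0,0,0,0.5],
    [-0.5,0.5,10.5,0,0,0,0.5],
    [-0.5,0.5,10.5,0,0,0,0.5],
  ],
)

```text
clock: 31.22
tool_pos: [0.4365, 0.0858, 0.0457]
eef_rot: [0.737, 0.676, -0.0, 0.0]
contact_force: [-0.2, -0.0, -1.2]
opening: 0.64
finger_force: 25.0
```

move_arm(
  motion=[
    [0,0,0.5,0,0,0,0.5],
    [0,0,1,0,0,0,0.5],
    [0,0,1,0,0,0,0.5],
  ],
)

```text
clock: 31.6
tool_pos: [0.4366, 0.0858, 0.0453]
eef_rot: [0.737, 0.676, 0.0, 0.0]
contact_force: [-1.5, 0.1, 6.6]
opening: 0.645
finger_force: 25.0
```

move_arm(
  motion=[
    [0,0,0,0,0,0,0.1],
    [0,0,0,0,0,0,0.1],
    [0,0,0,0,0,0,0.1],
    [0,0,-40,0,0,0,0.1],
    [0,0,-90,0,0,0,0.1],
  ],
)

```text
clock: 32.22
tool_pos: [0.4357, 0.0855, 0.1351]
eef_rot: [0.737, 0.676, -0.001, -0.001]
contact_force: [1.0, 0.6, -0.2]
opening: 0.899
finger_force: 0.0
```

move_arm(
  motion=[
    [0,0,-35,0,0,0,0.1],
    [0,0,-35,0,0,0,0.1],
  ],
)

```text
clock: 32.48
tool_pos: [0.4379, 0.0861, 0.1715]
eef_rot: [0.737, 0.676, 0.002, 0.001]
contact_force: [1.0, -0.3, -1.1]
opening: 0.901
finger_force: 0.0
```

```bash
python3 g.py 545,-305,165 545,-305,73.5
python3 - <<'E'
from h import *
P=wpts(snap("wrist"));print(find(P,.35,.5,.04,.14,.071,.09))
E
```

```text
t 32.48 tcp [437.9  86.1 171.5] q [ 0.12  0.65 -0.67  2.15  0.75  0.58 -1.18] op 0.901 F [ 1.  -0.3 -1.1]
545,-305,165 -> [-380.2  140.8    6.5] [ 0.3 -0.1 -0. ]
545,-305,73.5 -> [ 0.   0.  91.5] [0. 0. 0.]
([array([437.6,  86. ]), array([56.5, 56.7]), np.float64(3.9)], array([437.7,  85.7]), np.float64(75.8), np.int32(4097))
```

move_arm(
  motion=[
    [-50,18,0,0,0,0,0.1],
    [-105,39,0,0,0,0,0.1],
    [-160,60,0,0,0,0,0.1],
    [-215,80,0,0,0,0,0.1],
    [-270,101,0,0,0,0,0.1],
  ],
)

```text
clock: 33.15
tool_pos: [0.5133, -0.1938, 0.1678]
eef_rot: [0.737, 0.676, -0.001, -0.001]
contact_force: [0.3, 1.0, -1.1]
opening: 0.899
finger_force: 0.0
```

move_arm(
  motion=[
    [-55,21,0,0,0,0,0.1],
    [-110,41,0,0,0,0,0.1],
    [-110,41,25,0,0,0,0.1],
    [-110,41,25,0,0,0,0.1],
    [-110,41,25,0,0,0,0.1],
  ],
)

```text
clock: 33.78
tool_pos: [0.5453, -0.3035, 0.1443]
eef_rot: [0.736, 0.677, -0.0, -0.001]
contact_force: [0.4, -0.1, 0.6]
opening: 0.905
finger_force: 0.0
```

```bash
python3 g.py 545,-305,73.5
```

```text
t 33.77 tcp [ 545.3 -303.5  144.3] q [ 0.82  0.9  -0.73  1.63  0.73  0.9  -0.28] op 0.905 F [ 0.4 -0.1  0.6]
545,-305,73.5 -> [-1.5 -0.1 70.8] [-0.1 -0.   0.2]
```

move_arm(
  motion=[
    [-1,0,30,0,0,0,0.1],
    [-1,0,58,0,0,0,0.1],
    [-1,0,71,0,0,0,0.1],
    [-1,0,71,0,0,0,0.1],
    [-1,0,71,0,0,0,0.1],
  ],
)

```text
clock: 34.4
tool_pos: [0.5462, -0.3059, 0.075]
eef_rot: [0.737, 0.676, 0.001, 0.001]
contact_force: [-0.2, -0.2, 0.6]
opening: 0.898
finger_force: 0.0
```

move_arm(
  motion=[
    [0,0,0,0,0,0,0.5],
    [0,0,0,0,0,0,0.5],
    [0,0,0,0,0,0,0.5],
    [0,0,0,0,0,0,0.5],
    [0,0,0,0,0,0,0.5],
  ],
  newtons=30,
)

```text
clock: 35.02
tool_pos: [0.5453, -0.3061, 0.0743]
eef_rot: [0.737, 0.676, -0.0, 0.0]
contact_force: [-2.2, -0.2, 6.6]
opening: 0.679
finger_force: 29.9
```

move_arm(
  motion=[
    [0,0,-20,0,0,0,0.5],
    [0,0,-50,0,0,0,0.5],
    [0,0,-85,0,0,0,0.5],
    [0,0,-100,0,0,0,0.5],
    [0,0,-100,0,0,0,0.5],
  ],
)

```text
clock: 35.65
tool_pos: [0.5456, -0.3062, 0.1745]
eef_rot: [0.737, 0.676, 0.0, 0.001]
contact_force: [-0.8, 0.0, -4.2]
opening: 0.677
finger_force: 29.9
```

```bash
python3 g.py 431,12.8,172
```

```text
t 35.65 tcp [ 545.6 -306.2  174.5] q [ 0.83  0.86 -0.76  1.61  0.69  0.95 -0.25] op 0.677 F [-0.8  0.  -4.2]
431,12.8,172 -> [ 307.9 -141.7    2.1] [0.1 0.  0. ]
```

move_arm(
  motion=[
    [45,-20,0,0,0,0,0.5],
    [97,-45,0,0,0,0,0.5],
    [152,-70,0,0,0,0,0.5],
    [207,-95,0,0,0,0,0.5],
    [262,-121,0,0,0,0,0.5],
  ],
)

```text
clock: 36.28
tool_pos: [0.4458, -0.033, 0.1728]
eef_rot: [0.737, 0.676, -0.0, -0.001]
contact_force: [1.9, 1.3, -3.7]
opening: 0.677
finger_force: 29.9
```

move_arm(
  motion=[
    [35,-16,0,0,0,0,0.5],
    [44.5,-21,20,0,0,0,0.5],
    [44.5,-21,60,0,0,0,0.5],
    [44.5,-21,90,0,0,0,0.5],
    [44.5,-21,105,0,0,0,0.5],
  ],
)

```text
clock: 36.9
tool_pos: [0.4288, 0.0116, 0.0666]
eef_rot: [0.737, 0.676, -0.002, -0.001]
contact_force: [0.8, 0.1, -4.2]
opening: 0.677
finger_force: 29.9
```

move_arm(
  motion=[
    [0,0,0,0,0,0,0.5],
    [0,0,0,0,0,0,0.5],
  ],
)

```text
clock: 37.15
tool_pos: [0.4301, 0.0117, 0.0688]
eef_rot: [0.737, 0.676, -0.0, -0.0]
contact_force: [-0.8, -0.1, -3.9]
opening: 0.676
finger_force: 29.9
```

```bash
python3 g.py 430.8,11.5,58
```

```text
t 37.15 tcp [430.1  11.7  68.8] q [ 0.07  0.81 -0.33  2.26  1.19  0.25 -1.43] op 0.676 F [-0.8 -0.1 -3.9]
430.8,11.5,58 -> [-0.2  0.7 10.8] [-0.  -0.   0.1]
```

move_arm(
  motion=[
    [0,0.5,4,0,0,0,0.5],
    [0,0.5,7,0,0,0,0.5],
    [0,0.5,9,0,0,0,0.5],
    [0,0.5,11,0,0,0,0.5],
    [0,0.5,11,0,0,0,0.5],
  ],
)

```text
clock: 37.78
tool_pos: [0.4307, 0.0116, 0.058]
eef_rot: [0.737, 0.676, 0.0, 0.0]
contact_force: [-0.4, 0.6, 3.2]
opening: 0.673
finger_force: 29.9
```

move_arm(
  motion=[
    [0,0,0,0,0,0,0.5],
    [0,0,0,0,0,0,0.5],
  ],
)

```text
clock: 38.02
tool_pos: [0.4307, 0.0116, 0.058]
eef_rot: [0.737, 0.676, 0.0, 0.0]
contact_force: [-1.5, 0.5, 5.6]
opening: 0.674
finger_force: 29.9
```

Contact; release, rise, check, and go on to the short jar.

move_arm(
  motion=[
    [0,0,0,0,0,0,0.1],
    [0,0,0,0,0,0,0.1],
    [0,0,0,0,0,0,0.1],
    [0,0,-40,0,0,0,0.1],
    [0,0,-90,0,0,0,0.1],
  ],
)

```text
clock: 38.65
tool_pos: [0.4297, 0.0116, 0.1482]
eef_rot: [0.737, 0.676, -0.001, -0.001]
contact_force: [1.8, -1.0, -0.6]
opening: 0.899
finger_force: 0.0
```

move_arm(
  motion=[
    [0,0,-30,0,0,0,0.1],
    [0,0,-30,0,0,0,0.1],
    [0,0,-30,0,0,0,0.1],
  ],
)

```text
clock: 39.02
tool_pos: [0.4302, 0.0111, 0.177]
eef_rot: [0.737, 0.676, -0.001, -0.0]
contact_force: [0.4, -0.3, -0.3]
opening: 0.899
finger_force: 0.0
```

```bash
python3 g.py 409.5,-362.4,165
python3 - <<'E'
from h import *
P=wpts(snap("wrist"));print(find(P,.35,.5,-.04,.05,.1,.12));print(find(P,.35,.5,.05,.14,.071,.09))
E
```

```text
t 39.02 tcp [430.2  11.1 177. ] q [ 0.29  0.63 -0.67  2.18  0.74  0.57 -1.01] op 0.899 F [ 0.4 -0.3 -0.3]
409.5,-362.4,165 -> [-373.9   11.7   12.3] [-0.1  0.   0. ]
([array([431.7,  13. ]), array([58.5, 59. ]), np.float64(16.2)], array([431.7,  12.5]), np.float64(106.7), np.int32(5348))
([array([437.4,  85.2]), array([56.2, 55.4]), np.float64(85.4)], array([437.4,  85.8]), np.float64(75.9), np.int32(4435))
```

move_arm(
  motion=[
    [-50,2,0,0,0,0,0.1],
    [-110,4,0,0,0,0,0.1],
    [-170,6,0,0,0,0,0.1],
    [-230,8,0,0,0,0,0.1],
    [-290,10,0,0,0,0,0.1],
  ],
)

```text
clock: 39.7
tool_pos: [0.4148, -0.2798, 0.1763]
eef_rot: [0.737, 0.676, -0.0, -0.001]
contact_force: [1.5, -0.1, -0.2]
opening: 0.897
finger_force: 0.0
```

move_arm(
  motion=[
    [-50,1,0,0,0,0,0.1],
    [-84,2,10,0,0,0,0.1],
    [-84,2,45,0,0,0,0.1],
    [-84,2,45,0,0,0,0.1],
    [-84,2,45,0,0,0,0.1],
  ],
)

```text
clock: 40.33
tool_pos: [0.4109, -0.3611, 0.1328]
eef_rot: [0.736, 0.677, 0.0, -0.0]
contact_force: [-0.5, -0.1, 1.1]
opening: 0.903
finger_force: 0.0
```

```bash
python3 g.py 409.5,-362.4,64
```

```text
t 40.33 tcp [ 410.9 -361.1  132.8] q [ 1.04  0.83 -0.7   1.88  0.79  0.73 -0.2 ] op 0.903 F [-0.5 -0.1  1.1]
409.5,-362.4,64 -> [-1.5 -1.2 68.8] [-0.  -0.   0.2]
```

move_arm(
  motion=[
    [-0.5,-1,30,0,0,0,0.1],
    [-0.5,-1,56,0,0,0,0.1],
    [-0.5,-1,69,0,0,0,0.1],
    [-0.5,-1,69,0,0,0,0.1],
    [-0.5,-1,69,0,0,0,0.1],
  ],
)

```text
clock: 40.95
tool_pos: [0.4102, -0.3626, 0.0648]
eef_rot: [0.737, 0.676, 0.0, 0.001]
contact_force: [0.5, 0.6, 0.4]
opening: 0.896
finger_force: 0.0
```

move_arm(
  motion=[
    [0,0,0,0,0,0,0.5],
    [0,0,0,0,0,0,0.5],
    [0,0,0,0,0,0,0.5],
    [0,0,0,0,0,0,0.5],
    [0,0,0,0,0,0,0.5],
  ],
)

```text
clock: 41.58
tool_pos: [0.4095, -0.3627, 0.0641]
eef_rot: [0.737, 0.676, -0.0, 0.0]
contact_force: [-0.5, -0.1, 5.4]
opening: 0.643
finger_force: 30.0
```

move_arm(
  motion=[
    [0,0,-20,0,0,0,0.5],
    [0,0,-50,0,0,0,0.5],
    [0,0,-85,0,0,0,0.5],
    [0,0,-110,0,0,0,0.5],
    [0,0,-110,0,0,0,0.5],
  ],
)

```text
clock: 42.2
tool_pos: [0.41, -0.3629, 0.1746]
eef_rot: [0.737, 0.676, 0.0, 0.001]
contact_force: [0.0, -0.0, -3.1]
opening: 0.645
finger_force: 30.0
```

```bash
python3 g.py 420.1,-64,175
```

```text
t 42.2 tcp [ 410.  -362.9  174.6] q [ 1.07  0.77 -0.75  1.85  0.72  0.81 -0.14] op 0.645 F [ 0.  -0.  -3.1]
420.1,-64,175 -> [298.6 -15.8  -0.8] [0.1 0.1 0. ]
```

move_arm(
  motion=[
    [50,-3,0,0,0,0,0.5],
    [105,-6,0,0,0,0,0.5],
    [160,-8,0,0,0,0,0.5],
    [215,-11,0,0,0,0,0.5],
    [265,-14,0,0,0,0,0.5],
  ],
)

```text
clock: 42.82
tool_pos: [0.4172, -0.0953, 0.1725]
eef_rot: [0.737, 0.676, -0.0, -0.001]
contact_force: [0.5, 0.7, -2.4]
opening: 0.646
finger_force: 30.0
```

move_arm(
  motion=[
    [33,-1.5,0,0,0,0,0.5],
    [33,-1.5,30,0,0,0,0.5],
    [33,-1.5,70,0,0,0,0.5],
    [33,-1.5,100,0,0,0,0.5],
    [33,-1.5,115,0,0,0,0.5],
  ],
)

```text
clock: 43.45
tool_pos: [0.4178, -0.0639, 0.0564]
eef_rot: [0.737, 0.676, -0.002, -0.002]
contact_force: [-0.6, -0.6, -3.1]
opening: 0.648
finger_force: 30.0
```

move_arm(
  motion=[
    [0,0,0,0,0,0,0.5],
    [0,0,0,0,0,0,0.5],
  ],
)

```text
clock: 43.7
tool_pos: [0.4193, -0.0641, 0.0586]
eef_rot: [0.737, 0.676, -0.0, -0.0]
contact_force: [-0.3, -0.7, -2.8]
opening: 0.644
finger_force: 30.0
```

```bash
python3 g.py 420.2,-64.4,48
```

```text
t 43.7 tcp [419.3 -64.1  58.6] q [ 0.18  0.83 -0.22  2.29  1.31  0.16 -1.37] op 0.644 F [-0.3 -0.7 -2.8]
420.2,-64.4,48 -> [-0.2  0.9 10.6] [-0.  -0.   0.1]
```

move_arm(
  motion=[
    [0,1,4,0,0,0,0.5],
    [0,1,7,0,0,0,0.5],
    [0,1,9,0,0,0,0.5],
    [0,1,10.5,0,0,0,0.5],
    [0,1,10.5,0,0,0,0.5],
  ],
)

```text
clock: 44.32
tool_pos: [0.4207, -0.0645, 0.0483]
eef_rot: [0.737, 0.676, 0.0, 0.0]
contact_force: [0.1, 1.0, -3.2]
opening: 0.646
finger_force: 30.0
```

move_arm(
  motion=[
    [0,0,0.5,0,0,0,0.5],
    [0,0,0.5,0,0,0,0.5],
  ],
)

```text
clock: 44.58
tool_pos: [0.4207, -0.0644, 0.048]
eef_rot: [0.737, 0.676, 0.0, 0.0]
contact_force: [-0.6, 0.3, 1.7]
opening: 0.649
finger_force: 30.0
```

Contact; release and retreat, then check.

move_arm(
  motion=[
    [0,0,0,0,0,0,0.1],
    [0,0,0,0,0,0,0.1],
    [0,0,0,0,0,0,0.1],
    [0,0,-40,0,0,0,0.1],
    [0,0,-90,0,0,0,0.1],
  ],
)

```text
clock: 45.2
tool_pos: [0.4227, -0.0661, 0.1237]
eef_rot: [0.738, 0.675, -0.001, 0.002]
contact_force: [1.4, -1.1, 0.0]
opening: 0.904
finger_force: 0.0
```

move_arm(
  motion=[
    [0,0,-50,0,0,0,0.1],
    [0,0,-100,0,0,0,0.1],
    [50,0,-120,0,0,0,0.1],
    [74,0,-120,0,0,0,0.1],
    [74,0,-120,0,0,0,0.1],
  ],
)

```text
clock: 45.82
tool_pos: [0.4296, 0.0093, 0.244]
eef_rot: [0.737, 0.676, 0.001, 0.004]
contact_force: [0.1, -1.0, 0.2]
opening: 0.897
finger_force: 0.0
```

```bash
sed -i 's/w1.png/w9.png/;s/w0.npz/w9.npz/' w.py; python3 w.py
python3 - <<'E'
from h import *
s=snap("scene");save(s,"s9.png",(150,120,450,320),2.4)
E
```

```text
[[325.19226210127806, 0.0, 277.1751200275764], [0.0, 325.19226210127806, 213.37112449831315], [0.0, 0.0, 1.0]] [[0.996, -0.084, -0.016, 0.436], [-0.085, -0.955, -0.284, 0.082], [0.009, 0.285, -0.959, 0.391], [0.0, 0.0, 0.0, 1.0]]
rt [array([437.8,  85.7]), array([56.3, 55.9]), np.float64(2.7)] [437.5  85.8] 75.9 2739
tj [array([432. ,  13.3]), array([59.2, 59.1]), np.float64(18.9)] [431.9  13. ] 106.7 3363
sj [array([421.7, -63. ]), array([56.2, 56. ]), np.float64(62.4)] [421.9 -63.2] 96.6 2286
flat [array([578. , -86.3]), array([25.6,  3.8]), np.float64(87.4)] [577.9 -86.3] 20.9 40
caddy [array([486.8,   6.8]), array([255.2, 208.2]), np.float64(85.3)] [486.8   6.7] 20.3 3865
tray [array([324.8, 244. ]), array([ 6.4, 50. ]), np.float64(79.9)] [325.  244.9] 16.3 135
```

View pics/s9.png

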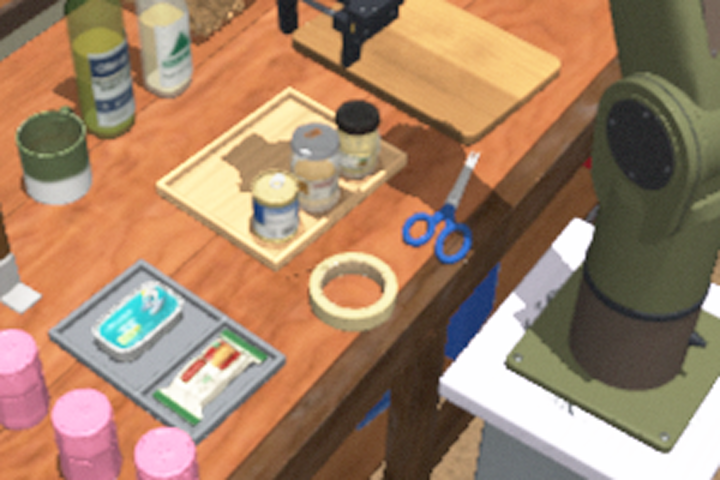

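The scene view shows the flat tin in the tray bay (138,320), the packet undisturbed (212,375), and the round tin (275,205), tall jar (315,168) and short jar (357,138) back upright on their spots, all within about 1 mm. The arm touches nothing.

```bash
python3 -c "
from plant import finish_job
print(finish_job())"
```

```text
the job is handed in; nothing more can be done
None
```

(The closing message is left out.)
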